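# Restock the laundry-room sample stand in reverse order

## Robot

A 6-joint arm with a two-finger parallel gripper is mounted at the origin on the work surface. World frame = base frame: x ahead of the robot, y to its left, z up, the work surface at z = 0. Lengths are in m, angles in rad, forces in N, time in s.
With the tool pointing down it reaches from about 0.35 to 0.975 m from the base axis. Payload 4.9 kg.
Tool frame: the origin (TCP) lies midway between the tips of the shut fingers; the grasp point (between the pads) lies 19 mm behind it; z points along the fingers, y is the line along which they close (so a half turn about z gives the same grasp; the last joint's range is limited). The gripper opens to 85 mm and grips with 20 to 120 N. Pads are 22 mm wide; open, the fingers measure 114 mm over their backs; the gripper's body (76 mm by 85 mm) begins 54 mm behind the grasp point. The pads swing forward as they close: fully open they stand 13 mm farther back than shut.
Start: joints at [-1.264, 0.053, 1.613, -0, 1.476, -0.119], TCP at [0.258, -0.569, 0.231] pointing down, gripper open.
Joint ranges: [-3.01, 3.01], [-1.01, 2.22], [0.06, 2.58], [-1.02, 4.17], [0.09, 2.62], [-3.14, 3.14]. Speed limits (rad/s): [2.57, 2.57, 3.14, 3.14, 3.14, 3.14].

## Interface

Orientations are given as a rotation vector (axis times angle).
In Python, from station import telemetry, optics, ctrl gives the robot as it stands.
- The arm moves only by the shell command python3 -m pendant 'ROWS' [FORCE]. ROWS is JSON, one flat list of numbers, 7 for each row, row after row: the turn, a rotation vector about the tool's x, y, z as a fraction of full scale, then the shift along the tool's x, y, z as a fraction of full scale, then the opening, from 0 (shut) to 1 (fully open). In form: [ax, ay, az, tx, ty, tz, fingers, ax, ay, az, tx, ty, tz, fingers, ...]. A call has 1 to 12 rows; each row is the pose to reach, as a shift and turn from the pose commanded when the call began, along the tool's axes at that moment; what a row does not reach only later rows make up. Full scale, the value 1, is 300 mm for a shift and 30 degrees for a turn. A row lasts 1/8 s, in which the tool goes at most 62.5 mm and 10.7 degrees, less where a joint would pass 70% of its speed; a pose out of reach is approached as far as the arm can. A call with a number of a shift or a turn outside -1 to 1 is refused whole. A call with a gripper value outside its range is refused whole. The fingers move at their own pace and stop on an object; FORCE is the grip in N (left out, the last holds). Time passes only in rows, so rows that repeat a pose let the fingers close. It gives the time, the measured TCP pose, the force, the opening and the grip force at its end, in the units of the state.
- telemetry.get_obs(): the state, without advancing time (a new reading comes with each control period).
- optics.get_image(name): name is "scene" or "top" or "wrist"; returns a dict with "image" (384x512x3 uint8, red, green, blue), "depth" (384x512 float32, m along the optical axis (not along the pixel's ray), 0 where there is no reading), "fx", "fy", "cx", "cy" (pixels), "rvec" (rotation vector, rad) and "tvec" (3), from world to camera coordinates, as OpenCV has them. Camera axes: x right, y down, z forward; pixel columns grow to the right and rows downward; lengths in m; the calibration is good to about 2 mm. The wrist camera is an equidistant fisheye: a pixel r from the principal point sees the ray r / f radians off the axis. A picture is of the moment at which its call begins.
- ctrl.finish_job(): hands the job in; it is judged then, once.
The state is a dict: "t": time; "q": joint angles; "dq": joint speeds; "effort": joint torques, N m; "tool_pos": TCP position; "tool_rot": TCP orientation; "contact_force": force on the tool from outside, world axes, zero at the start; "wrist_torque": the same for the moment, N m; "opening": finger opening in m; "grip_force": force on a finger pad.
Only numpy, scipy, OpenCV 4.12 (cv2) and the standard library are available. Lean on these libraries where they do the work, as an engineer would, in place of code of your own. Each camera call takes 0.05 s, during which the arm holds its last target. There are 200 camera calls.

## Task

Move the four white detergent bottles from the grey carrier into the empty wooden stand, one to each bay, in reverse order along the row: whichever stands at the left end of the carrier, as the robot sees it, goes to the right end of the stand, and so on, so that customers across the counter read the row as you read it now. Stand each one upright on the floor of its bay, and never tip one over.

Things in the scene. Friction and masses are not known exactly. Their poses are not given: they have to be found in the camera images.
- carrier: Rack full at the start: grey plastic tray, fixed, 70 (x) by 268 mm (y), four bays in a row, each 62 x 62 mm inside, centres at x = 0, y = -99, -33, 33, 99 mm; walls 4 mm thick, 25 mm high; floor 6 mm thick. Origin: centre of its underside; +y along the row to the robot's left, +x away from the robot, turned at most 10 degrees. Either the nearer or the farther rack.
- stand: Rack empty at the start: pale wooden tray, fixed, same sizes and axes as the carrier: four bays 62 x 62 mm inside, centres at x = 0, y = -99, -33, 33, 99 mm; walls 4 mm thick, 25 mm high; floor 6 mm thick; +y to the robot's left, turned at most 10 degrees. No pads; a white strip on its far (+x) side. Origin: centre of its underside.
- slim_bottle: Slim round bottle, diameter 36 mm, 112 mm tall with narrow round cap (22 mm). White plastic, black cap, paper label. Origin: centre of its underside, z up. Straight sides from 5 to 70 mm up; grip about 65 mm up.
- square_bottle: Square bottle, 40 x 40 mm, 100 mm tall with round cap (26 mm). Its x and y axes are square to its sides and lie within about 7 degrees of the carrier's at the start. White plastic, black cap, paper label. Origin: centre of its underside, z up. Straight sides from 5 to 70 mm up; grip about 65 mm up.
- jar: Squat round jar, diameter 46 mm, 84 mm tall with a cap as wide as itself, from 70 mm up. White plastic, black cap, paper label. Origin: centre of its underside, z up. Straight sides from 5 to 70 mm up; grip about 65 mm up.
- flat_bottle: Flat oblong bottle, 32 mm (its x) by 46 mm (its y), 101 mm tall with an oblong cap 16 x 34 mm. Its axes lie within about 7 degrees of the carrier's at the start, so that its thin way is across the row. White plastic, black cap, paper label. Origin: centre of its underside, z up. Straight sides from 5 to 70 mm up; grip about 65 mm up.
- pad0: Square black rubber drip pad, 58 x 58 x 4 mm, fixed in one bay of the carrier. Origin: centre of its underside, 6 mm above the carrier's origin. It stays in the carrier and marks the bay in which the slim bottle starts (standing on it). The four pads look alike.
- pad1: Square black rubber drip pad, 58 x 58 x 4 mm, fixed in one bay of the carrier. Origin: centre of its underside, 6 mm above the carrier's origin. It stays in the carrier and marks the bay in which the square bottle starts (standing on it). The four pads look alike.
- pad2: Square black rubber drip pad, 58 x 58 x 4 mm, fixed in one bay of the carrier. Origin: centre of its underside, 6 mm above the carrier's origin. It stays in the carrier and marks the bay in which the jar starts (standing on it). The four pads look alike.
- pad3: Square black rubber drip pad, 58 x 58 x 4 mm, fixed in one bay of the carrier. Origin: centre of its underside, 6 mm above the carrier's origin. It stays in the carrier and marks the bay in which the flat bottle starts (standing on it). The four pads look alike.

How it is judged:
By the outcome, as a careful person would: the job done as asked, in the order asked, and still so for the second after the job is handed in, with the robot touching nothing.
It also fails if it takes over 120 s, if anything falls off the work surface, if the arm or the gripper's body presses on something with over 40 N, if the wrist force passes 120 N, or if a joint passes its speed limit or range.

## Working session

There is one attempt and no reset: what is moved stays moved. The work goes in short steps, Python scripts to look and compute and a shell command to move; the robot and the scene stay as the last step left them, time stands still between calls to the robot, and variables do not carry over. Pictures are saved under pics/ and viewed, at most 14 in all, crops included, and the job is handed in when it is done.

```bash
mkdir -p pics; ls
cat > h.py <<'E'
import numpy as np,cv2
from station import telemetry,optics,ctrl
def grab(n):
    d=optics.get_image(n); return d
def save(d,f): cv2.imwrite('pics/'+f,d['image'][:,:,::-1])
def pts(d):
    R=cv2.Rodrigues(np.array(d['rvec'],float))[0];t=np.array(d['tvec'],float).ravel()
    z=d['depth'].astype(float);v,u=np.mgrid[:z.shape[0],:z.shape[1]]
    c=np.stack([(u-d['cx'])/d['fx']*z,(v-d['cy'])/d['fy']*z,z],-1)
    w=(c-t)@R; w[z==0]=np.nan
    return w
E
python3 - <<'E'
from h import *
for n in('top','scene'):
    d=grab(n);save(d,n+'0.png');np.savez(n+'0.npz',**d)
    print(n,d['fx'],d['tvec'],d['rvec'])
o=telemetry.get_obs();print(o)
E
```

```text
pics
top 441.3506057976634 [-0.01856974  0.54969419  0.6497839 ] [ 2.1367464  -2.15975823  0.09702644]
scene 374.24610878327724 [ 0.44190131 -0.14504809  0.89533559] [ 0.79730349  2.48668348 -1.2125913 ]
{'t': 0.1, 'q': array([-1.26398988e+00,  5.33026234e-02,  1.61421029e+00,  9.88998292e-06,
        1.47599759e+00, -1.18974465e-01]), 'dq': array([-3.41461718e-04, -1.09988970e-03, -4.39117244e-03,  2.48216226e-04,
       -2.74545017e-04, -6.77778419e-05]), 'effort': array([ 9.73792908e-05, -3.94898951e+01, -3.71366358e+01, -1.11901190e-04,
        3.86871499e-03,  8.04359416e-06]), 'tool_pos': array([ 0.25798438, -0.56862767,  0.23014664]), 'tool_rot': array([-3.06880206e+00, -6.63369411e-01,  2.66953133e-04]), 'contact_force': array([0.11947539, 0.20234828, 0.12451956]), 'wrist_torque': array([-0.03793741, -0.03399123, -0.03786406]), 'grip_force': 0.0, 'opening': 0.08549741085848277}
```

View pics/top0.png

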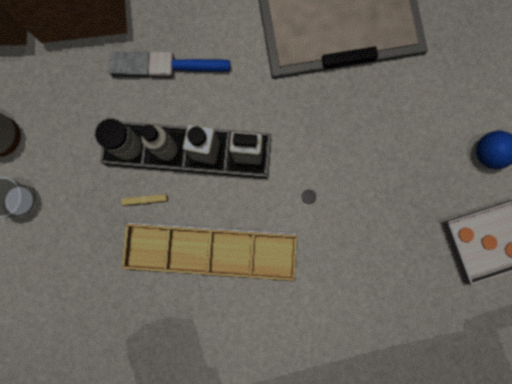

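View pics/scene0.png

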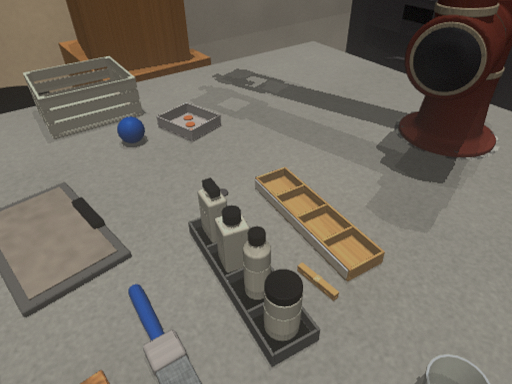

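The top view has the robot's left at image left and far at image top. The carrier, around (187,150), is the far rack and holds, left to right: jar, slim, square, flat. The stand is the near rack, around (210,252). A small yellow stick lies between them.

```bash
cat >> h.py <<'E'
def cast(d,uv,z):
    R=cv2.Rodrigues(np.array(d['rvec'],float))[0];t=np.array(d['tvec'],float).ravel()
    uv=np.atleast_2d(uv).astype(float);r=np.c_[(uv[:,0]-d['cx'])/d['fx'],(uv[:,1]-d['cy'])/d['fy'],np.ones(len(uv))]@R
    c=-R.T@t; return c+r*((z-c[2])/r[:,2])[:,None]
E
python3 - <<'E'
from h import *
d=dict(np.load('top0.npz'));w=pts(d)
im=d['image'];hsv=cv2.cvtColor(im,cv2.COLOR_RGB2HSV)
def biggest(m):
    m=cv2.morphologyEx(m.astype(np.uint8),cv2.MORPH_CLOSE,np.ones((5,5)))
    n,l,s,c=cv2.connectedComponentsWithStats(m);return l==1+np.argmax(s[1:,4])
def rect(p):
    r=cv2.minAreaRect(p.astype(np.float32)*1000);b=cv2.boxPoints(r);print(np.round(r[0],1),np.round(r[1],1),r[2])
print('table z',np.nanmedian(w[...,2]))
m=biggest((hsv[...,1]>70)&(hsv[...,0]<35)&(np.arange(512)[None]<310)&(np.arange(384)[:,None]>212)&(np.arange(384)[:,None]<290))
v,u=np.where(m);print('stand zs',np.nanpercentile(w[m][:,2],[5,50,95]))
rect(cast(d,np.c_[u,v],.025)[:,:2])
p=w.reshape(-1,3);p=p[np.isfinite(p[:,2])]
q=p[(p[:,2]>.018)&(p[:,2]<.03)];
for lab,box in(('stand',(m,)),):
    a=w[m];a=a[(a[:,2]>.017)];rect(a[:,:2])
# carrier region
sl=np.zeros(m.shape,bool);sl[112:182,92:278]=1
a=w[sl];r=a[(a[:,2]>.015)&(a[:,2]<.03)];print('carrier');rect(r[:,:2])
for f in('top0','scene0'):
    w2=pts(dict(np.load(f+'.npz')));a=w2.reshape(-1,3)
    a=a[np.isfinite(a[:,2])&(a[:,2]>.05)&(a[:,2]<.14)&(a[:,0]>.3)&(a[:,0]<.8)&(abs(a[:,1])<.4)]
    s=((a[:,:2]-[.3,-.4])/.002).astype(int);g=np.zeros((260,410),np.uint8);g[s[:,0],s[:,1]]=1
    n,l,st,c=cv2.connectedComponentsWithStats(cv2.morphologyEx(g,cv2.MORPH_CLOSE,np.ones((3,3))))
    for k in range(1,n):
        if st[k,4]<30: continue
        b=a[l[s[:,0],s[:,1]]==k];zt=b[:,2].max();t=b[b[:,2]>np.percentile(b[:,2],98)-.006]
        print(f,len(b),'top',round(zt,3),'range',b.min(0).round(3),b.max(0).round(3),'capctr',((t.min(0)+t.max(0))/2).round(4))
E
```

```text
table z -0.000570729190110958
stand zs [0.00303301 0.00536964 0.02444508]
[466.8  47.6] [267.5  69.7] 85.58795928955078
[466.8  48.2] [268.   69.9] 85.55109405517578
carrier
[631.3  87. ] [267.8  71.4] 84.41949462890625
top0 148 top 0.058 range [0.522 0.331 0.05 ] [0.583 0.366 0.058] capctr [0.5523 0.3485 0.0541]
top0 400 top 0.062 range [ 0.597 -0.4    0.05 ] [ 0.64  -0.376  0.062] capctr [ 0.6192 -0.3901  0.058 ]
top0 834 top 0.113 range [ 0.604 -0.036  0.05 ] [0.638 0.011 0.113] capctr [ 0.622  -0.0121  0.1092]
top0 939 top 0.112 range [0.606 0.033 0.05 ] [0.651 0.078 0.112] capctr [0.6293 0.0557 0.1084]
top0 721 top 0.124 range [0.613 0.101 0.05 ] [0.649 0.137 0.124] capctr [0.6313 0.1195 0.1203]
top0 1059 top 0.096 range [0.615 0.161 0.05 ] [0.659 0.206 0.096] capctr [0.6377 0.1835 0.0923]
top0 69 top 0.061 range [0.645 0.364 0.05 ] [0.677 0.37  0.061] capctr [0.6619 0.367  0.0574]
scene0 411 top 0.057 range [0.52 0.33 0.05] [0.578 0.38  0.057] capctr [0.5492 0.3548 0.0533]
scene0 118 top 0.06 range [ 0.599 -0.4    0.05 ] [ 0.641 -0.377  0.06 ] capctr [ 0.6198 -0.3901  0.0563]
scene0 894 top 0.111 range [ 0.608 -0.035  0.05 ] [0.64  0.011 0.111] capctr [ 0.623  -0.013   0.1082]
scene0 1240 top 0.111 range [0.609 0.034 0.05 ] [0.652 0.078 0.111] capctr [0.6297 0.0556 0.1075]
scene0 1257 top 0.123 range [0.615 0.104 0.05 ] [0.65  0.138 0.123] capctr [0.6321 0.1192 0.1194]
scene0 1793 top 0.096 range [0.616 0.161 0.05 ] [0.662 0.206 0.096] capctr [0.6387 0.1832 0.0922]
```

```bash
cat >> h.py <<'E'
def go(x,y,z,yaw):
    "row numbers to bring TCP to x,y,z with tool x at world yaw (deg), tool down; uses measured pose"
    o=telemetry.get_obs();R=cv2.Rodrigues(np.array(o['tool_rot']))[0]
    c,s=np.cos(np.radians(yaw)),np.sin(np.radians(yaw));G=np.array([[c,s,0],[s,-c,0],[0,0,-1.]])
    r=np.degrees(cv2.Rodrigues(R.T@G)[0].ravel())/30
    t=R.T@(np.array([x,y,z])-o['tool_pos'])/.3
    print('t',round(o['t'],2),'pos',o['tool_pos'].round(4),'turn',r.round(3),'shift',t.round(4))
E
python3 - <<'E'
from h import *
for f in('top0','scene0'):
    a=pts(dict(np.load(f+'.npz'))).reshape(-1,3);a=a[np.isfinite(a[:,2])]
    for n,c in(('flat',(.6225,-.0125)),('sq',(.6295,.0557))):
        b=a[(abs(a[:,:2]-c)<.034).all(1)]
        for lo,hi in((.06,.084),(.1,.12),(.06,.12)):
            r=cv2.minAreaRect((b[(b[:,2]>lo)&(b[:,2]<hi)][:,:2]*1000).astype(np.float32));print(f,n,lo,np.round(r[0],1),np.round(r[1],1),round(r[2],1))
go(.6225,-.0125,.2,84.4)
E
```

```text
top0 flat 0.06 [608.8 -14.9] [15.9 47.4] 16.3
top0 flat 0.1 [622.2 -12.3] [33.9 16.4] 83.9
top0 flat 0.06 [621.7 -12.2] [46.2 32.5] 86.5
top0 sq 0.06 [628.2  56.3] [40.9 38.9] 79.8
top0 sq 0.1 [629.3  55.8] [25.5 24.4] 9.1
top0 sq 0.06 [629.2  56.3] [40.9 40.6] 78.5
scene0 flat 0.06 [632.9  -5.1] [23.6 49.5] 32.5
scene0 flat 0.1 [623.  -12.9] [35.4 15.8] 84.8
scene0 flat 0.06 [623.2 -12.1] [45.3 32. ] 86.0
scene0 sq 0.06 [642.1  62.7] [25.1 50.7] 32.7
scene0 sq 0.1 [629.8  56.5] [26.  24.4] 51.2
scene0 sq 0.06 [630.   56.5] [41.1 39.9] 78.2
t 0.1 pos [ 0.258  -0.5686  0.2301] turn [-0.003 -0.002 -2.   ] shift [ 1.8722 -1.1862  0.1032]
```

```bash
python3 -m pendant '[0,0,-1,0.9,-0.6,0.05,1,0,0,-1,0.9,-0.6,0.05,1,0,0,-1,0.9,-0.6,0.05,1,0,0,-1,0.9,-0.6,0.05,1,0,0,-1,0.9,-0.6,0.05,1,0,0,-1,0.9,-0.6,0.05,1,0,0,-1,0.9,-0.6,0.05,1,0,0,-1,0.9,-0.6,0.05,1]' 30; python3 -c "
from h import *
go(.6225,-.0125,.18,86)"
```

```text
t: 1.1
tool_pos: [0.4291, -0.2949, 0.2163]
tool_rot: [2.795, 1.434, -0.001]
contact_force: [0.3, -0.1, -0.6]
opening: 0.0855
grip_force: 0.0
t 1.1 pos [ 0.4291 -0.2949  0.2163] turn [-0.000e+00  1.000e-03 -1.056e+00] shift [ 1.1406 -0.0256  0.1203]
```

```bash
python3 -m pendant '[0,0,-1,1,-0.02,0.1,1,0,0,-1,1,-0.02,0.1,1,0,0,-1,1,-0.02,0.1,1,0,0,-1,1,-0.02,0.1,1,0,0,-1,1,-0.02,0.1,1,0,0,-1,1,-0.02,0.1,1,0,0,-1,1,-0.02,0.1,1,0,0,-1,1,-0.02,0.1,1]' 30; python3 -c "
from h import *
go(.6225,-.0125,.18,86)"
```

```text
t: 2.1
tool_pos: [0.5991, -0.0481, 0.1865]
tool_rot: [2.33, 2.107, -0.0]
contact_force: [0.6, -0.6, 0.1]
opening: 0.0854
grip_force: 0.0
t 2.1 pos [ 0.5991 -0.0481  0.1865] turn [ 0.     0.001 -0.058] shift [0.126  0.0656 0.0217]
```

```bash
python3 -m pendant '[0,0,-0.058,0.126,0.0656,0.02,1,0,0,-0.058,0.126,0.0656,0.02,1,0,0,-0.058,0.126,0.0656,0.1,1,0,0,-0.058,0.126,0.0656,0.2,1,0,0,-0.058,0.126,0.0656,0.3,1,0,0,-0.058,0.126,0.0656,0.4,1,0,0,-0.058,0.126,0.0656,0.455,1,0,0,-0.058,0.126,0.0656,0.455,1,0,0,-0.058,0.126,0.0656,0.455,1]' 30
python3 - <<'E'
from h import *
go(.6225,-.0125,.05,86)
save(grab('wrist'),'w1.png')
E
```

```text
t: 3.22
tool_pos: [0.6237, -0.0111, 0.0514]
tool_rot: [2.294, 2.143, 0.002]
contact_force: [0.1, 0.8, 0.4]
opening: 0.0855
grip_force: 0.0
t 3.23 pos [ 0.6237 -0.0111  0.0514] turn [0.005 0.    0.004] shift [-0.0048 -0.0038  0.0046]
```

View pics/w1.png

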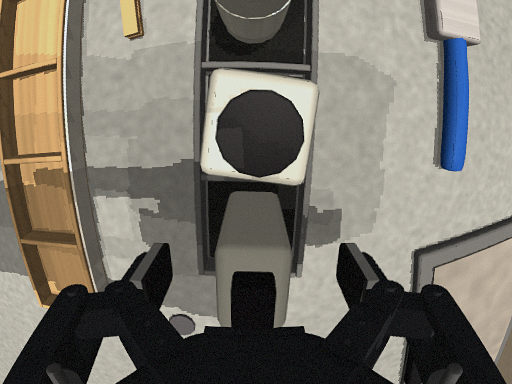

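The flat bottle, around (253,260), sits midway between the fingers at columns 160 and 350. Next: correct by 1 mm, close, and lift.

```bash
python3 -m pendant '[0,0,0,-0.004,-0.004,0.004,1,0,0,0,-0.004,-0.004,0.004,0.7,0,0,0,-0.004,-0.004,0.004,0.5,0,0,0,-0.004,-0.004,0.004,0.4,0,0,0,-0.004,-0.004,0.004,0,0,0,0,-0.004,-0.004,0.004,0,0,0,0,-0.004,-0.004,0.004,0,0,0,0,-0.004,-0.004,0.004,0,0,0,0,-0.004,-0.004,0.004,0]' 30; python3 -m pendant '[0,0,0,0,0,-0.02,0,0,0,0,0,0,-0.06,0,0,0,0,0,0,-0.15,0,0,0,0,0,0,-0.25,0,0,0,0,0,0,-0.35,0,0,0,0,0,0,-0.45,0,0,0,0,0,0,-0.45,0]'
python3 - <<'E'
from h import *
go(.4744,.1466,.05+.13,85.6)
save(grab('wrist'),'w2.png')
E
```

```text
t: 4.4
tool_pos: [0.6218, -0.0117, 0.0488]
tool_rot: [2.295, 2.145, 0.001]
contact_force: [2.1, 0.6, 1.1]
opening: 0.0317
grip_force: 33.7
t: 5.28
tool_pos: [0.6233, -0.012, 0.1876]
tool_rot: [2.291, 2.142, 0.007]
contact_force: [1.0, -0.2, -2.2]
opening: 0.0314
grip_force: 33.5
t 5.28 pos [ 0.6233 -0.012   0.1876] turn [0.013 0.001 0.018] shift [ 0.4941 -0.531   0.0214]
```

View pics/w2.png

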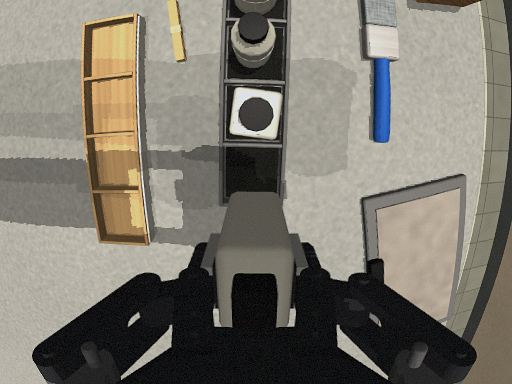

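Flat bottle is held upright in the fingers, its bay is empty. Moving it over the stand's left bay.

```bash
python3 -m pendant '[0,0,0,0.06,-0.07,0.02,0,0,0,0,0.16,-0.18,0.02,0,0,0,0,0.27,-0.3,0.02,0,0,0,0,0.38,-0.41,0.02,0,0,0,0,0.45,-0.49,0.02,0,0,0,0.018,0.494,-0.531,0.02,0,0,0,0.018,0.494,-0.531,0.02,0,0,0,0.018,0.494,-0.531,0.02,0,0,0,0.018,0.494,-0.531,0.02,0]'
python3 - <<'E'
from h import *
go(.4744,.1466,.046,85.6)
E
```

```text
t: 6.45
tool_pos: [0.4728, 0.1462, 0.1771]
tool_rot: [-2.306, -2.133, 0.001]
contact_force: [-0.3, -0.0, -2.7]
opening: 0.0319
grip_force: 33.4
t 6.45 pos [0.4728 0.1462 0.1771] turn [-0.002  0.001 -0.002] shift [0.0019 0.0057 0.437 ]
```

```bash
python3 -m pendant '[0,0,0,0.002,0.005,0.08,0,0,0,0,0.002,0.005,0.18,0,0,0,0,0.002,0.005,0.28,0,0,0,0,0.002,0.005,0.36,0,0,0,0,0.002,0.005,0.41,0,0,0,0,0.002,0.005,0.425,0,0,0,0,0.002,0.005,0.425,0,0,0,0,0.002,0.005,0.425,0]'
python3 - <<'E'
from h import *
go(.4744,.1466,.045,85.6)
print(telemetry.get_obs()['contact_force'])
E
```

```text
t: 7.45
tool_pos: [0.475, 0.1475, 0.0513]
tool_rot: [2.304, 2.134, 0.003]
contact_force: [-0.3, -0.2, -2.3]
opening: 0.0318
grip_force: 33.3
t 7.45 pos [0.475  0.1475 0.0513] turn [ 0.004 -0.001 -0.   ] shift [-0.0031 -0.0019  0.021 ]
[-0.25253844 -0.19797192 -2.2918904 ]
```

```bash
python3 -m pendant '[0,0,0,-0.002,-0.002,0.008,0,0,0,0,-0.002,-0.002,0.014,0,0,0,0,-0.002,-0.002,0.018,0,0,0,0,-0.002,-0.002,0.021,0,0,0,0,-0.002,-0.002,0.021,0]'
python3 - <<'E'
from h import *
go(.4744,.1466,.045,85.6)
E
```

```text
t: 8.07
tool_pos: [0.4735, 0.1468, 0.0448]
tool_rot: [-2.305, -2.134, 0.001]
contact_force: [-3.0, -1.3, 4.7]
opening: 0.0317
grip_force: 34.1
t 8.07 pos [0.4735 0.1468 0.0448] turn [-0.001  0.     0.   ] shift [-0.0005  0.003  -0.0008]
```

```bash
python3 -m pendant '[0,0,0,0,0,0,0.42,0,0,0,0,0,0,0.5,0,0,0,0,0,0,0.7,0,0,0,0,0,0,1,0,0,0,0,0,0,1,0,0,0,0,0,0,1,0,0,0,0,0,-0.1,1,0,0,0,0,0,-0.25,1,0,0,0,0,0,-0.42,1,0,0,0,0,0,-0.42,1,0,0,0,0,0,-0.42,1]'
python3 - <<'E'
from h import *
go(.6296,.0562,.175,78.5)
save(grab('scene'),'s1.png')
E
```

```text
t: 9.45
tool_pos: [0.4732, 0.1468, 0.1694]
tool_rot: [-2.305, -2.134, 0.0]
contact_force: [0.8, 0.7, -0.7]
opening: 0.0857
grip_force: 0.0
t 9.45 pos [0.4732 0.1468 0.1694] turn [-0.001  0.     0.237] shift [-0.261   0.5431 -0.0188]
```

View pics/s1.png

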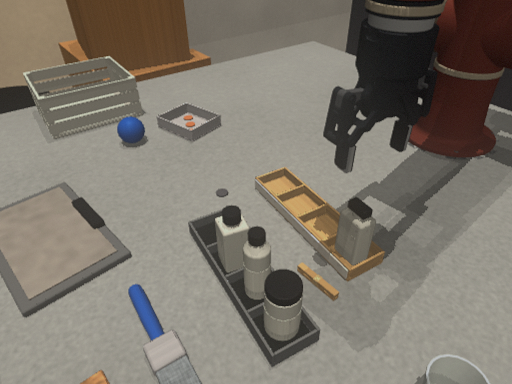

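The flat bottle, at (354,235), stands upright in the stand's left-end bay. Next is the square bottle.

```bash
python3 -m pendant '[0,0,0.1,-0.1,0.2,-0.02,1,0,0,0.237,-0.2,0.4,-0.02,1,0,0,0.237,-0.261,0.543,-0.02,1,0,0,0.237,-0.261,0.543,-0.02,1,0,0,0.237,-0.261,0.543,-0.02,1,0,0,0.237,-0.261,0.543,-0.02,1]'
python3 - <<'E'
from h import *
go(.6296,.0562,.05,78.5)
E
```

```text
t: 10.25
tool_pos: [0.6286, 0.057, 0.175]
tool_rot: [-2.431, -1.988, 0.002]
contact_force: [0.3, -0.2, 0.4]
opening: 0.0853
grip_force: 0.0
t 10.25 pos [0.6286 0.057  0.175 ] turn [-0.003  0.     0.001] shift [-0.0018  0.0045  0.4168]
```

```bash
python3 -m pendant '[0,0,0,-0.002,0.002,0.1,1,0,0,0,-0.002,0.002,0.2,1,0,0,0,-0.002,0.002,0.3,1,0,0,0,-0.002,0.002,0.38,1,0,0,0,-0.002,0.002,0.415,1,0,0,0,-0.002,0.002,0.415,1,0,0,0,-0.002,0.002,0.415,1]'
python3 - <<'E'
from h import *
go(.6296,.0562,.05,78.5)
E
```

```text
t: 11.12
tool_pos: [0.6312, 0.0557, 0.0529]
tool_rot: [2.431, 1.987, 0.003]
contact_force: [0.3, 0.3, -0.0]
opening: 0.0852
grip_force: 0.0
t 11.12 pos [0.6312 0.0557 0.0529] turn [ 0.005 -0.001  0.   ] shift [ 0.0006 -0.0055  0.0097]
```

```bash
python3 -m pendant '[0,0,0,0,-0.003,0.007,1,0,0,0,0,-0.003,0.007,0.75,0,0,0,0,-0.003,0.007,0.6,0,0,0,0,-0.003,0.007,0.5,0,0,0,0,-0.003,0.007,0,0,0,0,0,-0.003,0.007,0,0,0,0,0,-0.003,0.007,0,0,0,0,0,-0.003,0.007,0]' 30; python3 -m pendant '[0,0,0,0,0,-0.02,0,0,0,0,0,0,-0.06,0,0,0,0,0,0,-0.15,0,0,0,0,0,0,-0.25,0,0,0,0,0,0,-0.35,0,0,0,0,0,0,-0.44,0,0,0,0,0,0,-0.44,0,0,0,0,0,0,-0.44,0]'
python3 - <<'E'
from h import *
go(.4693,.0808,.18,85.6)
E
```

```text
t: 12.12
tool_pos: [0.6295, 0.0556, 0.0493]
tool_rot: [2.433, 1.987, 0.0]
contact_force: [-0.0, -0.0, 1.2]
opening: 0.0398
grip_force: 31.0
t: 13.12
tool_pos: [0.6288, 0.0557, 0.1802]
tool_rot: [-2.432, -1.987, 0.002]
contact_force: [-0.5, 0.5, -2.9]
opening: 0.0395
grip_force: 30.8
t 13.12 pos [0.6288 0.0557 0.1802] turn [-0.003  0.    -0.237] shift [-0.0241 -0.5376  0.0015]
```

```bash
python3 -m pendant '[0,0,-0.05,0,-0.07,0,0,0,0,-0.1,-0.01,-0.18,0,0,0,0,-0.15,-0.015,-0.3,0,0,0,0,-0.2,-0.02,-0.42,0,0,0,0,-0.237,-0.024,-0.5,0,0,0,0,-0.237,-0.024,-0.537,0,0,0,0,-0.237,-0.024,-0.537,0,0,0,0,-0.237,-0.024,-0.537,0,0,0,0,-0.237,-0.024,-0.537,0,0]'
python3 - <<'E'
from h import *
go(.4693,.0808,.0455,85.6)
E
```

```text
t: 14.25
tool_pos: [0.4707, 0.0806, 0.1812]
tool_rot: [2.306, 2.134, -0.0]
contact_force: [-0.5, 0.7, -0.7]
opening: 0.0398
grip_force: 30.9
t 14.25 pos [0.4707 0.0806 0.1812] turn [-0.     0.    -0.001] shift [ 2.000e-04 -4.800e-03  4.524e-01]
```

```bash
python3 -m pendant '[0,0,0,0,-0.003,0.08,0,0,0,0,0,-0.003,0.18,0,0,0,0,0,-0.003,0.28,0,0,0,0,0,-0.003,0.37,0,0,0,0,0,-0.003,0.42,0,0,0,0,0,-0.003,0.435,0,0,0,0,0,-0.003,0.435,0,0,0,0,0,-0.003,0.435,0]'
python3 - <<'E'
from h import *
go(.4693,.0808,.0453,85.6)
E
```

```text
t: 15.25
tool_pos: [0.4703, 0.0809, 0.052]
tool_rot: [2.304, 2.133, 0.003]
contact_force: [-0.4, -0.2, -1.4]
opening: 0.0397
grip_force: 30.9
t 15.25 pos [0.4703 0.0809 0.052 ] turn [ 0.004 -0.    -0.   ] shift [-0.0005 -0.0033  0.0222]
```

```bash
python3 -m pendant '[0,0,0,0,-0.002,0.008,0,0,0,0,0,-0.002,0.014,0,0,0,0,0,-0.002,0.018,0,0,0,0,0,-0.002,0.021,0,0,0,0,0,-0.002,0.021,0]'
python3 - <<'E'
from h import *
go(.4693,.0808,.0453,85.6)
E
```

```text
t: 15.88
tool_pos: [0.4687, 0.0809, 0.0453]
tool_rot: [-2.305, -2.134, 0.001]
contact_force: [-2.4, 0.0, 6.0]
opening: 0.0399
grip_force: 31.6
t 15.88 pos [0.4687 0.0809 0.0453] turn [-0.002  0.    -0.   ] shift [-0.0002  0.0021 -0.0001]
```

```bash
python3 -m pendant '[0,0,0,0,0,0,0.52,0,0,0,0,0,0,0.6,0,0,0,0,0,0,0.75,0,0,0,0,0,0,1,0,0,0,0,0,0,1,0,0,0,0,0,0,1,0,0,0,0,0,-0.1,1,0,0,0,0,0,-0.25,1,0,0,0,0,0,-0.45,1,0,0,0,0,0,-0.45,1,0,0,0,0,0,-0.45,1]'
python3 - <<'E'
from h import *
go(.6319,.1194,.19,84.4)
E
```

```text
t: 17.25
tool_pos: [0.4685, 0.0809, 0.1793]
tool_rot: [2.305, 2.134, 0.0]
contact_force: [-0.4, -1.1, -0.4]
opening: 0.0853
grip_force: 0.0
t 17.25 pos [0.4685 0.0809 0.1793] turn [ 0.   -0.    0.04] shift [ 0.1697  0.5332 -0.0358]
```

```bash
python3 -m pendant '[0,0,0.04,0.05,0.2,-0.036,1,0,0,0.04,0.12,0.4,-0.036,1,0,0,0.04,0.17,0.53,-0.036,1,0,0,0.04,0.17,0.53,-0.036,1,0,0,0.04,0.17,0.53,-0.036,1,0,0,0.04,0.17,0.53,-0.036,1]'
python3 - <<'E'
from h import *
go(.6319,.1194,.054,84.4)
d=grab('top');a=pts(d).reshape(-1,3);a=a[np.isfinite(a[:,2])]
for n,c in(('flat',(.4744,.1466)),('sq',(.4693,.0808))):
    b=a[(abs(a[:,:2]-c)<.032).all(1)&(a[:,2]>.06)&(a[:,2]<.13)]; r=cv2.minAreaRect((b[:,:2]*1000).astype(np.float32))if len(b)else 0;print(n,r,b[:,2].max()if len(b)else 0)
E
```

```text
t: 18.0
tool_pos: [0.6298, 0.1193, 0.1896]
tool_rot: [-2.327, -2.109, 0.002]
contact_force: [0.8, -0.3, -0.1]
opening: 0.0853
grip_force: 0.0
t 18.0 pos [0.6298 0.1193 0.1896] turn [-0.002  0.001 -0.   ] shift [0.0012 0.0077 0.452 ]
flat ((473.5273742675781, 146.25439453125), (46.51059341430664, 32.07072830200195), 85.99778747558594) 0.10794539374032638
sq ((468.6470642089844, 81.48400115966797), (40.43433380126953, 39.921897888183594), 85.45811462402344) 0.10775587934899847
```

```bash
python3 -m pendant '[0,0,0,0.001,0.003,0.1,1,0,0,0,0.001,0.003,0.2,1,0,0,0,0.001,0.003,0.3,1,0,0,0,0.001,0.003,0.4,1,0,0,0,0.001,0.003,0.45,1,0,0,0,0.001,0.003,0.45,1,0,0,0,0.001,0.003,0.45,1,0,0,0,0.001,0.003,0.45,1]'
python3 - <<'E'
from h import *
go(.6319,.1194,.054,84.4)
E
```

```text
t: 19.05
tool_pos: [0.6332, 0.1198, 0.0571]
tool_rot: [2.326, 2.109, 0.004]
contact_force: [0.2, 0.2, -0.2]
opening: 0.0851
grip_force: 0.0
t 19.05 pos [0.6332 0.1198 0.0571] turn [ 0.006 -0.001 -0.   ] shift [-0.0018 -0.0041  0.0102]
```

```bash
python3 -m pendant '[0,0,0,0,-0.002,0.008,1,0,0,0,0,-0.002,0.008,0.75,0,0,0,0,-0.002,0.008,0.6,0,0,0,0,-0.002,0.008,0.48,0,0,0,0,-0.002,0.008,0,0,0,0,0,-0.002,0.008,0,0,0,0,0,-0.002,0.008,0,0,0,0,0,-0.002,0.008,0]' 30; python3 -m pendant '[0,0,0,0,0,-0.02,0,0,0,0,0,0,-0.06,0,0,0,0,0,0,-0.15,0,0,0,0,0,0,-0.25,0,0,0,0,0,0,-0.35,0,0,0,0,0,0,-0.45,0,0,0,0,0,0,-0.45,0,0,0,0,0,0,-0.45,0]'
python3 - <<'E'
from h import *
go(.4643,.0150,.19,85.6)
E
```

```text
t: 20.05
tool_pos: [0.6315, 0.1198, 0.0529]
tool_rot: [2.327, 2.11, 0.0]
contact_force: [0.9, 0.6, -0.1]
opening: 0.0351
grip_force: 30.1
t: 21.05
tool_pos: [0.6308, 0.1198, 0.1867]
tool_rot: [-2.327, -2.11, 0.002]
contact_force: [-1.0, -0.4, -1.9]
opening: 0.0353
grip_force: 30.2
t 21.05 pos [0.6308 0.1198 0.1867] turn [-0.003  0.    -0.04 ] shift [-0.4017 -0.5181 -0.0101]
```

```bash
python3 -m pendant '[0,0,-0.02,-0.06,-0.07,0,0,0,0,-0.04,-0.15,-0.18,0,0,0,0,-0.04,-0.24,-0.3,0,0,0,0,-0.04,-0.33,-0.42,0,0,0,0,-0.04,-0.38,-0.5,0,0,0,0,-0.04,-0.402,-0.52,0,0,0,0,-0.04,-0.402,-0.52,0,0,0,0,-0.04,-0.402,-0.52,0,0,0,0,-0.04,-0.402,-0.52,0,0]'
python3 - <<'E'
from h import *
go(.4643,.0150,.049,85.6)
E
```

```text
t: 22.18
tool_pos: [0.4649, 0.0154, 0.1877]
tool_rot: [-2.304, -2.135, 0.0]
contact_force: [-0.6, 0.6, -1.7]
opening: 0.0351
grip_force: 30.5
t 22.18 pos [0.4649 0.0154 0.1877] turn [-0.001 -0.     0.001] shift [-0.0014 -0.0017  0.4624]
```

```bash
python3 -m pendant '[0,0,0,-0.001,-0.002,0.08,0,0,0,0,-0.001,-0.002,0.18,0,0,0,0,-0.001,-0.002,0.28,0,0,0,0,-0.001,-0.002,0.38,0,0,0,0,-0.001,-0.002,0.43,0,0,0,0,-0.001,-0.002,0.445,0,0,0,0,-0.001,-0.002,0.445,0,0,0,0,-0.001,-0.002,0.445,0]'
python3 - <<'E'
from h import *
go(.4643,.0150,.049,85.6)
E
```

```text
t: 23.18
tool_pos: [0.4648, 0.0146, 0.0557]
tool_rot: [2.304, 2.133, 0.002]
contact_force: [-0.2, -0.8, -2.2]
opening: 0.0355
grip_force: 30.5
t 23.18 pos [0.4648 0.0146 0.0557] turn [ 0.005  0.    -0.   ] shift [ 0.001  -0.002   0.0222]
```

```bash
python3 -m pendant '[0,0,0,0.001,0,0.008,0,0,0,0,0.001,0,0.014,0,0,0,0,0.001,0,0.018,0,0,0,0,0.001,0,0.021,0,0,0,0,0.001,0,0.021,0]'
python3 - <<'E'
from h import *
go(.4643,.0150,.049,85.6)
E
```

```text
t: 23.8
tool_pos: [0.4639, 0.0151, 0.0488]
tool_rot: [-2.305, -2.134, 0.001]
contact_force: [-1.6, 0.3, 5.9]
opening: 0.035
grip_force: 30.7
t 23.8 pos [0.4639 0.0151 0.0488] turn [-0.001  0.     0.   ] shift [-0.0002  0.0015 -0.0007]
```

```bash
python3 -m pendant '[0,0,0,0,0,0,0.46,0,0,0,0,0,0,0.55,0,0,0,0,0,0,0.7,0,0,0,0,0,0,1,0,0,0,0,0,0,1,0,0,0,0,0,0,1,0,0,0,0,0,-0.1,1,0,0,0,0,0,-0.25,1,0,0,0,0,0,-0.45,1,0,0,0,0,0,-0.45,1,0,0,0,0,0,-0.45,1]'
python3 - <<'E'
from h import *
go(.6381,.1834,.18,84.4)
E
```

```text
t: 25.18
tool_pos: [0.4637, 0.0151, 0.1829]
tool_rot: [2.305, 2.134, 0.0]
contact_force: [-0.2, -0.4, -0.8]
opening: 0.0855
grip_force: 0.0
t 25.18 pos [0.4637 0.0151 0.1829] turn [0.   0.   0.04] shift [0.6039 0.5368 0.0097]
```

```bash
python3 -m pendant '[0,0,0.04,0.15,0.13,0,1,0,0,0.04,0.3,0.27,0,1,0,0,0.04,0.45,0.4,0,1,0,0,0.04,0.604,0.535,0,1,0,0,0.04,0.604,0.535,0,1,0,0,0.04,0.604,0.535,0,1,0,0,0.04,0.604,0.535,0,1]'
python3 - <<'E'
from h import *
go(.6381,.1834,.050,84.4)
E
```

```text
t: 26.05
tool_pos: [0.6367, 0.1825, 0.1825]
tool_rot: [-2.328, -2.109, 0.002]
contact_force: [1.2, -0.6, 1.3]
opening: 0.0854
grip_force: 0.0
t 26.05 pos [0.6367 0.1825 0.1825] turn [-0.002  0.001 -0.002] shift [0.0036 0.0047 0.4417]
```

```bash
python3 -m pendant '[0,0,0,0.002,0.002,0.1,1,0,0,0,0.002,0.002,0.2,1,0,0,0,0.002,0.002,0.3,1,0,0,0,0.002,0.002,0.4,1,0,0,0,0.002,0.002,0.44,1,0,0,0,0.002,0.002,0.44,1,0,0,0,0.002,0.002,0.44,1,0,0,0,0.002,0.002,0.44,1]'
python3 - <<'E'
from h import *
go(.6381,.1834,.050,84.4)
E
```

```text
t: 27.05
tool_pos: [0.6394, 0.1841, 0.0529]
tool_rot: [2.326, 2.109, 0.004]
contact_force: [-0.0, 0.2, 0.3]
opening: 0.0851
grip_force: 0.0
t 27.05 pos [0.6394 0.1841 0.0529] turn [ 0.005 -0.001 -0.   ] shift [-0.0028 -0.0043  0.0095]
```

```bash
python3 -m pendant '[0,0,0,-0.002,-0.002,0.008,1,0,0,0,-0.002,-0.002,0.008,0.75,0,0,0,-0.002,-0.002,0.008,0.65,0,0,0,-0.002,-0.002,0.008,0.58,0,0,0,-0.002,-0.002,0.008,0,0,0,0,-0.002,-0.002,0.008,0,0,0,0,-0.002,-0.002,0.008,0,0,0,0,-0.002,-0.002,0.008,0]' 30; python3 -m pendant '[0,0,0,0,0,-0.02,0,0,0,0,0,0,-0.06,0,0,0,0,0,0,-0.15,0,0,0,0,0,0,-0.25,0,0,0,0,0,0,-0.35,0,0,0,0,0,0,-0.45,0,0,0,0,0,0,-0.45,0,0,0,0,0,0,-0.45,0]'
python3 - <<'E'
from h import *
go(.4592,-.0508,.18,85.6)
E
```

```text
t: 28.05
tool_pos: [0.638, 0.1834, 0.0488]
tool_rot: [2.327, 2.11, 0.001]
contact_force: [0.3, 0.2, 1.1]
opening: 0.0455
grip_force: 31.0
t: 29.05
tool_pos: [0.637, 0.1833, 0.1825]
tool_rot: [-2.327, -2.11, 0.002]
contact_force: [0.5, -0.7, -1.8]
opening: 0.0452
grip_force: 31.0
t 29.05 pos [0.637  0.1833 0.1825] turn [-0.003  0.001 -0.04 ] shift [-0.8345 -0.5137  0.0094]
```

```bash
python3 -m pendant '[0,0,-0.02,-0.09,-0.06,-0.01,0,0,0,-0.04,-0.21,-0.13,-0.01,0,0,0,-0.04,-0.34,-0.21,-0.01,0,0,0,-0.04,-0.48,-0.29,-0.01,0,0,0,-0.04,-0.62,-0.38,-0.01,0,0,0,-0.04,-0.73,-0.45,-0.01,0,0,0,-0.04,-0.8,-0.495,-0.01,0,0,0,-0.04,-0.834,-0.516,-0.01,0,0,0,-0.04,-0.834,-0.516,-0.01,0,0,0,-0.04,-0.834,-0.516,-0.01,0,0,0,-0.04,-0.834,-0.516,-0.01,0]'
python3 - <<'E'
from h import *
go(.4592,-.0508,.045,85.6)
E
```

```text
t: 30.42
tool_pos: [0.4596, -0.0499, 0.1865]
tool_rot: [-2.304, -2.136, 0.0]
contact_force: [-0.2, 0.2, 0.3]
opening: 0.0453
grip_force: 31.2
t 30.43 pos [ 0.4596 -0.0499  0.1865] turn [-0.001 -0.     0.002] shift [-0.0032 -0.0008  0.4716]
```

```bash
python3 -m pendant '[0,0,0,-0.003,-0.001,0.08,0,0,0,0,-0.003,-0.001,0.18,0,0,0,0,-0.003,-0.001,0.28,0,0,0,0,-0.003,-0.001,0.38,0,0,0,0,-0.003,-0.001,0.44,0,0,0,0,-0.003,-0.001,0.455,0,0,0,0,-0.003,-0.001,0.455,0,0,0,0,-0.003,-0.001,0.455,0]'
python3 - <<'E'
from h import *
go(.4592,-.0508,.045,85.6)
E
```

```text
t: 31.42
tool_pos: [0.4598, -0.0515, 0.0513]
tool_rot: [2.304, 2.133, 0.002]
contact_force: [-0.2, -0.8, -0.9]
opening: 0.0456
grip_force: 31.2
t 31.43 pos [ 0.4598 -0.0515  0.0513] turn [0.004 0.001 0.   ] shift [ 0.0021 -0.0024  0.0211]
```

```bash
python3 -m pendant '[0,0,0,0.002,-0.001,0.008,0,0,0,0,0.002,-0.001,0.014,0,0,0,0,0.002,-0.001,0.017,0,0,0,0,0.002,-0.001,0.02,0,0,0,0,0.002,-0.001,0.02,0]'
python3 - <<'E'
from h import *
go(.4592,-.0508,.045,85.6)
E
```

```text
t: 32.05
tool_pos: [0.4587, -0.0508, 0.0447]
tool_rot: [-2.305, -2.134, 0.0]
contact_force: [-3.2, 0.7, 5.0]
opening: 0.045
grip_force: 31.7
t 32.05 pos [ 0.4587 -0.0508  0.0447] turn [-0.001 -0.    -0.   ] shift [-0.      0.0018 -0.0009]
```

```bash
python3 -m pendant '[0,0,0,0,0,0,0.58,0,0,0,0,0,0,0.65,0,0,0,0,0,0,0.8,0,0,0,0,0,0,1,0,0,0,0,0,0,1,0,0,0,0,0,0,1,0,0,0,0,0,-0.1,1,0,0,0,0,0,-0.25,1,0,0,0,0,0,-0.45,1,0,0,0,0,0,-0.5,1,0,0,0,0,0,-0.5,1]' ; python3 -m pendant '[0,0,0,-0.15,0,0,1,0,0,0,-0.3,0,0,1,0,0,0,-0.45,0,0,1,0,0,0,-0.45,0,0,1,0,0,0,-0.45,0,0,1]'
python3 - <<'E'
from h import *
d=grab('top');a=pts(d).reshape(-1,3);a=a[np.isfinite(a[:,2])];save(grab('scene'),'s2.png')
for n,c in(('flat',(.4744,.1466)),('sq',(.4693,.0808)),('slim',(.4643,.015)),('jar',(.4592,-.0508))):
    b=a[(abs(a[:,:2]-c)<.032).all(1)&(a[:,2]>.05)&(a[:,2]<.13)]; r=cv2.minAreaRect((b[:,:2]*1000).astype(np.float32));print(n,r,b[:,2].max())
E
```

```text
t: 33.42
tool_pos: [0.4592, -0.0509, 0.1952]
tool_rot: [2.304, 2.133, 0.002]
contact_force: [-1.1, -0.4, -0.5]
opening: 0.0854
grip_force: 0.0
t: 34.05
tool_pos: [0.4473, -0.1844, 0.1919]
tool_rot: [-2.303, -2.131, 0.001]
contact_force: [0.3, -0.6, 0.0]
opening: 0.085
grip_force: 0.0
flat ((473.60400390625, 146.07928466796875), (46.51974868774414, 32.089595794677734), 85.2503662109375) 0.10830695129918484
sq ((468.6342468261719, 81.62816619873047), (40.62281036376953, 39.94679260253906), 85.3796615600586) 0.10783933962583561
slim ((464.4338684082031, 14.773568153381348), (35.14577865600586, 34.90219497680664), 46.130279541015625) 0.11938067531918954
jar ((458.9768981933594, -49.689430236816406), (44.122867584228516, 43.607757568359375), 26.059263229370117) 0.09185916896081207
```

View pics/s2.png

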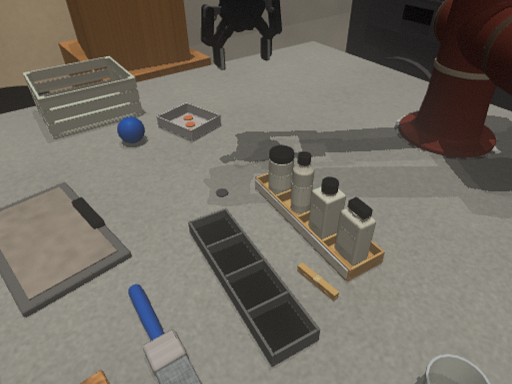

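All four stand upright in the stand: jar (281,170), slim (304,185), square (326,212) and flat (354,232). Heights and positions fit, and the gripper is clear of everything.

```bash
python3 -c "
from station import ctrl;print(ctrl.finish_job())"
```

```text
the job is handed in; nothing more can be done
None
```

The job is handed in: all four bottles stand upright in the wooden stand in reversed order (flat, square, slim, jar from the robot's left), with no tips, at about 34 s on the robot's clock.

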